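Eject a tin and trap it with the other finger

TASK

Pop the flat tin out of the spring tin dispenser: press the dispenser's round button fully down with one fingertip, and have the other finger standing in the channel so that the tin is stopped against it before any of it slides out past the open mouth. Finish while holding it like that, with the button kept down and the tin resting against the other finger in the channel. Do not grip or lift the tin, and leave the salt shaker, the other tin and the mug where they stand.

Things in the scene. Friction and masses are not known exactly. Their poses are not given: they have to be found in the camera images.
- dispenser: Fixed tin dispenser: aluminium channel 210 x 104 mm, two side walls (92 mm clear between, tops 41 mm above the worktop), 52 mm high back plate, open mouth. Origin: on the worktop under the channel. x runs along the channel from mouth (-110 mm) to back (+100 mm), y across it towards the button, z up. Channel floor at 14 mm. Button on a black pod (50 x 36, top 24 mm) outside the +y wall.
- button_top (a point): Centre of the top of the round steel button (26 mm across), at dispenser x = -55 mm, y = +69 mm, 40 mm above the worktop when not pressed. The point moves down with the button.
- release_button (a joint): Travel of the button and the catch bar: 0 = up, 0.009 m = fully down. The tin is set free at about 0.005 m. The button's spring takes 2 N at the start and 4.3 N fully down; the catch rubbing on the tin can add up to 5 N. When let go, button and catch rise again.
- catch_spot (a point): Point on the channel floor (14 mm above the worktop) on its centre line, straight across from the button, 69 mm from the button's centre, between the mouth and the tin. A fingertip that has pressed the button fully down is 31 mm above the worktop, so a second one level with it here is 17 mm above the floor and stands in the tin's way.
- catch_bar (a point): Middle of the top of the steel catch bar (56 mm wide across the channel, 6 mm thick), which stands 5 mm out of the channel floor in front of the tin at dispenser x = -14 mm and goes down and up with the button.
- pusher_face (a point): Middle of the front of the black pusher plate (70 mm wide, 34 mm high) behind the tin. A spring of 4 to 5 N drives it up to 130 mm towards the mouth: as soon as the catch bar is down it pushes the tin out at 0.05 to 0.2 m/s, and it goes on pushing the tin against the finger that stops it.
- mouth (a point): Middle of the floor's edge at the open mouth of the channel (dispenser x = -110 mm, 14 mm above the worktop).
- tin: Flat round tin, 86 mm across and 40 mm high, lying in the channel between the pusher and the catch bar; it starts with its centre at about dispenser x = +35 mm. Origin: centre of its underside.
- shaker: Salt shaker with a grey cap, 44 mm across, 90 mm high, standing loose beside the dispenser on the button's side. Origin: centre of its underside. To be left alone.
- second_tin: Taller round tin, 76 mm across, 58 mm high, standing loose on the other side of the dispenser. Origin: centre of its underside. To be left alone.
- mug: White mug with a dark band, 90 mm across, 107 mm high, 128 mm long over its handle, standing loose farther to the left. Origin: under its middle. To be left alone.
Things that resemble listed ones, but are neither listed nor needed, are in the scene too. Leave any black or turquoise look-alike of the tin alone.

How it is judged:
By the outcome, as a careful person would: the job done as asked, in the order asked, and still so for the second after the job is handed in, while the arm keeps its last pose, push and grip.
It also fails if it takes over 32 s, if anything falls off the work surface, if the arm or the gripper's body presses on something with over 40 N, if the wrist force passes 120 N, or if a joint passes its speed limit or range.

ROBOT

A 6-joint arm with a two-finger parallel gripper is mounted at the origin on a cart in front of the work surface, level with it; the furniture and walls round the work are solid. World frame = base frame: x ahead of the robot, y to its left, z up, the work surface at z = 0. Lengths are in m, angles in rad, forces in N, time in s.
With the tool pointing down it reaches from about 0.375 to 0.925 m from the base axis. Payload 5.7 kg.
Tool frame: the origin (TCP) lies at the very end of the fingers, on their centre line; the grasp point (between the pads) lies 19 mm behind it; z points along the fingers, y is the line along which they close (so a half turn about z gives the same grasp; the last joint's range is limited). The gripper opens to 85 mm and grips with 20 to 120 N. Pads are 22 mm wide; open, the fingers measure 114 mm over their backs; the gripper's body (76 mm by 85 mm) begins 54 mm behind the grasp point. The pads swing forward as they close: fully open they stand 13 mm farther back than shut.
Start: joints at [-1.373, 0.359, 1.51, -0, 1.272, -0.115], TCP at [0.185, -0.571, 0.231] pointing down, gripper open.
Joint ranges: [-2.97, 2.97], [-1.01, 2.36], [0.21, 2.38], [-0.96, 4.11], [0.2, 2.71], [-2.98, 2.98]. Speed limits (rad/s): [2.39, 2.39, 3.14, 3.14, 3.14, 3.14].

INTERFACE

Orientations are given as a rotation vector (axis times angle).
In Python, from bench import manip gives the robot as it stands. The module is installed in compiled form; this text tells all that it offers.
- The arm moves only by the tool apply_moves, never from a script. Its argument "series" is a list of rows, each an object with "gripper": the finger opening in mm, from 0 to 85.4; "slide": the shift along the tool's x, y, z in mm, a list of three; "delta_rot": the turn, a rotation vector about the tool's x, y, z in rad, a list of three. A call has 1 to 10 rows; each row is the pose to reach, as a shift and turn from the pose commanded when the call began, along the tool's axes at that moment; what a row does not reach only later rows make up. A row lasts 1/10 s, in which the tool goes at most 50 mm and 8.59 degrees, less where a joint would pass 70% of its speed; a pose out of reach is approached as far as the arm can. A call with a gripper value outside its range is refused whole. The fingers move at their own pace and stop on an object; the grip force is fixed at half the most. Time passes only in rows, so rows that repeat a pose let the fingers close. It gives the time, the measured TCP pose, the force, the opening and the grip force at its end, in the units of the state.
- manip.get_state(): the state, without advancing time (a new reading comes with each control period).
- manip.snapshot(name): name is "scene" or "top" or "wrist"; returns the picture (420x560x3 uint8, red, green, blue); there is no depth.
- manip.calibration(name): a dict with "vfov" (degrees; the focal length in pixels is half the picture's height over the tangent of half this angle, whatever the lens; pixels are square), "cx", "cy" (the principal point, pixels), "eye" and "orientation" of the camera in the world; the wrist camera has in their place "mount" (4x4, takes a point from camera to tool coordinates, whose origin is the TCP and whose axes are the flange's). Camera axes: x right, y down, z forward; pixel columns grow to the right and rows downward; lengths in m; the calibration is good to about 2 mm. A picture is of the moment at which its call begins: read the wrist's pose just before it. calibration takes no time and is no camera call.
- manip.job_done(): hands the job in; it is judged then, once.
Trained networks look in the newest picture that a camera, given by its name, has taken for a name from the list of things; names that differ only in an ending like _2 or _b are one class to them, and where a whole thing is asked for, a point or a joint stands for the part that bears it (a point fixed in the world has none). Each returns a list of dicts, best first, with "p" (0 to 1); they miss things now and then, are a little off and sometimes report something else, mostly with a low value. They report only what shows in the picture. A call takes as long as a camera call. They do not tell look-alikes from the thing itself.
- manip.look_for(target, camera): "location" ([column, row] in pixels, amid what is visible of it).
- manip.cut_out(target, camera): "mask" (420x560 bool, what is visible of it) and "location" ([column, row] in pixels, amid what is visible of it).
- manip.pinpoint(target, camera): "location" ([column, row] in pixels: a listed point, or the origin of a listed thing).
The state is a dict: "clock": time; "joint_pos": joint angles; "joint_vel": joint speeds; "joint_efforts": joint torques, N m; "tool_pos": TCP position; "orientation": TCP orientation; "ft_force": force on the tool from outside, world axes, zero at the start; "torque": the same for the moment, N m; "opening": finger opening in m; "gripper_force": force on a finger pad.
Only numpy, scipy, OpenCV 4.12 (cv2) and the standard library are available. Lean on these libraries where they do the work, as an engineer would, in place of code of your own. Each camera call takes 0.05 s, during which the arm holds its last target. There are 200 camera calls.

## Working session

There is one attempt and no reset: what is moved stays moved. The work goes in short steps, Python scripts to look and compute and a tool call to move; the robot and the scene stay as the last step left them, time stands still between calls to the robot, and variables do not carry over. Pictures are saved under pics/ and viewed, at most 10 in all, crops included, and the job is handed in when it is done.

Besides the shell and the picture viewer there is one more tool, called after "Emit:" by a JSON object that holds its "api" and its "payload". apply_moves: Moves the arm, as the interface text tells. Its arguments: {"type":"object","properties":{"series":{"type":"array","items":{"type":"object","properties":{"gripper":{"type":"number"},"slide":{"type":"array","items":{"type":"number"}},"delta_rot":{"type":"array","items":{"type":"number"}}}}}},"required":["series"]}

```bash
mkdir -p pics; cat > h.py <<'E'
import numpy as np, cv2
from scipy.spatial.transform import Rotation as R
from bench import manip
def cam(n, st=None):
    c=manip.calibration(n); f=210/np.tan(np.radians(c['vfov'])/2)
    if 'mount' in c:
        T=np.eye(4); T[:3,:3]=R.from_rotvec(st['orientation']).as_matrix(); T[:3,3]=st['tool_pos']
        T=T@np.array(c['mount']); return f,c['cx'],c['cy'],T[:3,3],T[:3,:3]
    o=np.array(c['orientation']); 
    M=o if o.shape==(3,3) else R.from_rotvec(o).as_matrix() if o.size==3 else R.from_quat(o).as_matrix()
    return f,c['cx'],c['cy'],np.array(c['eye']),M
def ray(k,px,z):
    f,cx,cy,e,M=k; d=M@np.array([(px[0]-cx)/f,(px[1]-cy)/f,1]); return e+d*(z-e[2])/d[2]
def proj(k,p):
    f,cx,cy,e,M=k; q=M.T@(np.array(p)-e); return np.array([cx+f*q[0]/q[2],cy+f*q[1]/q[2]])
def save(n,a): cv2.imwrite('pics/'+n,a[:,:,::-1])
E
python3 - <<'E'
from h import *
for n in('scene','top','wrist'): print(n,manip.calibration(n))
ims=[]
for n in('top','scene'):
    im=manip.snapshot(n); save(n+'0.png',im); k=cam(n)
    for t,z in(('button_top',.04),('catch_spot',.014),('mouth',.014),('pusher_face',.031),('catch_bar',.019),('dispenser',0),('tin',.014),('shaker',0),('second_tin',0),('mug',0)):
        print(n,t,[(np.round(d['location']).astype(int).tolist(),round(d['p'],2),np.round(ray(k,d['location'],z),3)[:2].tolist()) for d in manip.pinpoint(t,n)[:3]])
s=manip.get_state(); print(s['clock'],s['tool_pos'],s['orientation'],s['ft_force'],s['opening'])
E
```

```text
scene {'vfov': 47.0383710566697, 'cx': 283.3467430836933, 'cy': 208.7724586062462, 'eye': array([-0.3737812,  0.7242199,  1.1102298]), 'orientation': array([-0.98214634,  2.38416822, -1.1018778 ])}
top {'vfov': 56.50329093070598, 'cx': 285.11812382526136, 'cy': 205.31214228643813, 'eye': array([ 0.41994681, -0.17767264,  1.24650632]), 'orientation': array([-2.1938953 ,  2.15246007, -0.08954042])}
wrist {'vfov': 69.24953421298599, 'cx': 277.32637241455086, 'cy': 207.21605401645633, 'mount': array([[-1.80082540e-04, -9.44866674e-01, -3.27455243e-01,
         8.41623315e-02],
       [ 9.99999415e-01,  1.79197858e-04, -1.06701763e-03,
         1.57226951e-04],
       [ 1.06686868e-03, -3.27455243e-01,  9.44866089e-01,
        -1.41208444e-01],
       [ 0.00000000e+00,  0.00000000e+00,  0.00000000e+00,
         1.00000000e+00]])}
top button_top [([295, 217], 0.49, [0.491, -0.2]), ([274, 190], 0.49, [0.574, -0.134])]
top catch_spot [([312, 228], 0.9, [0.46, -0.254]), ([322, 209], 0.4, [0.52, -0.287])]
top mouth [([309, 242], 0.72, [0.415, -0.247])]
top pusher_face [([331, 185], 0.61, [0.59
[... 427 characters left out ...]
n_top [([303, 212], 0.38, [0.479, -0.197])]
scene catch_spot [([195, 294], 0.58, [0.473, 0.269])]
scene mouth [([303, 181], 0.41, [0.623, -0.349])]
scene pusher_face [([304, 181], 0.41, [0.608, -0.339]), ([195, 290], 0.26, [0.471, 0.267])]
scene catch_bar []
scene dispenser [([309, 206], 0.6, [0.519, -0.271])]
scene tin [([264, 249], 0.87, [0.464, -0.001]), ([376, 174], 0.66, [0.456, -0.582]), ([306, 194], 0.48, [0.562, -0.304])]
scene shaker [([267, 222], 0.74, [0.564, -0.105])]
scene second_tin []
scene mug [([193, 293], 0.82, [0.491, 0.264])]
1.1 [ 0.18461169 -0.57088176  0.23127988] [-3.10320612e+00 -4.89292227e-01  1.09420413e-05] [ 0.0508913   0.2360445  -0.50073299] 0.0855245770283684
```

View pics/top0.png

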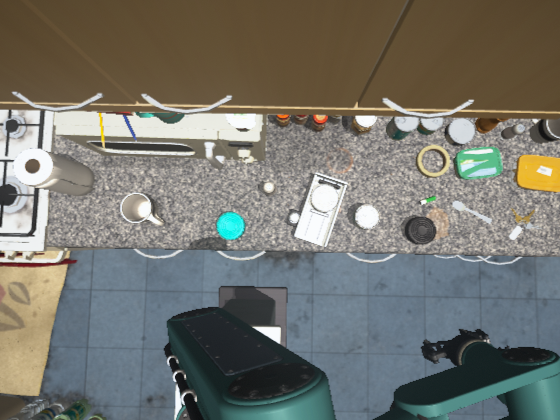

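View pics/scene0.png

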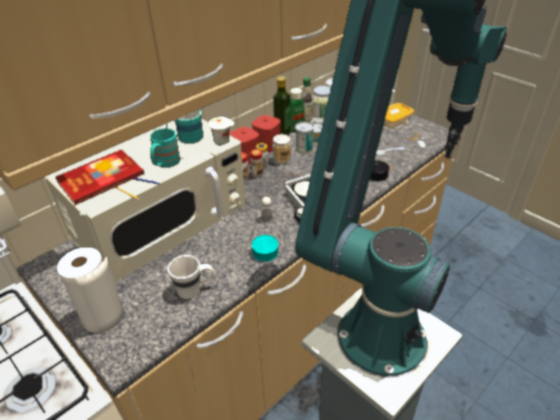

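The dispenser is at (320,209) in the top view and the silver tin at (325,200) lies in its channel. That one is the target. The turquoise tin (229,226) and the black one (418,233) lie outside it and are look-alikes. I'll go above the dispenser next and confirm with the wrist crop.

```bash
cat >> h.py <<'E'
def plan(tcp,vy):
    """shift (mm) and rotvec in tool axes to bring TCP to tcp with tool z down and tool y along +-vy"""
    s=manip.get_state(); A=R.from_rotvec(s['orientation']); z=np.array([0,0,-1.]); out=[]
    for sg in(1,-1):
        y=sg*np.array([vy[0],vy[1],0])/np.hypot(*vy[:2]); x=np.cross(y,z)
        B=R.from_matrix(np.stack([x,y,z],1)); out.append((A.inv()*B).as_rotvec().round(4).tolist())
    return A.inv().apply(np.array(tcp)-s['tool_pos']).round(4)*1000,out
E
python3 - <<'E'
from h import *
s=manip.get_state(); print(R.from_rotvec(s['orientation']).as_matrix().round(3))
print(plan([.479,-.23,.20],[.335,.942]))
E
```

```text
[[ 0.951  0.308 -0.   ]
 [ 0.308 -0.951  0.   ]
 [ 0.    -0.    -1.   ]]
(array([ 385. , -233.8,   31.3]), [[-0.0, -0.0001, -2.4871], [-0.0, 0.0, 0.6544]])
```

Emit:
{"api": "apply_moves", "payload": {"series": [{"slide": [45,-27,0],"delta_rot": [0,0,0.1],"gripper": 56},{"slide": [90,-54,4],"delta_rot": [0,0,0.2],"gripper": 56},{"slide": [135,-82,8],"delta_rot": [0,0,0.3],"gripper": 56},{"slide": [180,-109,12],"delta_rot": [0,0,0.4],"gripper": 56},{"slide": [220,-134,16],"delta_rot": [0,0,0.5],"gripper": 56},{"slide": [260,-158,20],"delta_rot": [0,0,0.6],"gripper": 56},{"slide": [305,-185,24],"delta_rot": [0,0,0.654],"gripper": 56},{"slide": [345,-210,28],"delta_rot": [0,0,0.654],"gripper": 56},{"slide": [385,-234,31],"delta_rot": [0,0,0.654],"gripper": 56},{"slide": [385,-234,31],"delta_rot": [0,0,0.654],"gripper": 56}]}}

```text
clock: 2.1
tool_pos: [0.482, -0.2252, 0.2001]
orientation: [-3.095, 0.525, -0.002]
ft_force: [-0.2, 0.1, -0.9]
opening: 0.0562
gripper_force: 0.0
```

Emit:
{"api": "apply_moves", "payload": {"series": [{"slide": [0,0,0],"delta_rot": [0,0,0],"gripper": 56},{"slide": [0,0,0],"delta_rot": [0,0,0],"gripper": 56},{"slide": [0,0,0],"delta_rot": [0,0,0],"gripper": 56}]}}

```text
clock: 2.4
tool_pos: [0.4781, -0.231, 0.2004]
orientation: [3.095, -0.536, -0.0]
ft_force: [-0.1, -0.6, 0.4]
opening: 0.056
gripper_force: 0.0
```

```bash
python3 - <<'E'
from h import *
s=manip.get_state(); im=manip.snapshot('wrist'); save('w1.png',im); k=cam('wrist',s)
print(s['clock'],s['tool_pos'],R.from_rotvec(s['orientation']).as_matrix().round(3)[:,:2].T,s['opening'],s['joint_pos'],s['ft_force'])
for t,z in(('button_top',.04),('catch_spot',.014),('mouth',.014),('pusher_face',.031),('catch_bar',.019),('dispenser',0),('tin',.014),('shaker',0),('second_tin',0)):
    print(t,[(np.round(d['location']).astype(int).tolist(),round(d['p'],2),np.round(ray(k,d['location'],z),4)[:2].tolist()) for d in manip.pinpoint(t,'wrist')[:3]])
E
```

```text
2.4 [ 0.47814925 -0.23103457  0.20041455] [[ 0.942 -0.336 -0.   ]
 [-0.336 -0.942  0.   ]] 0.05595517616247412 [-5.79985629e-01  2.91951955e-01  1.69705386e+00 -3.58575582e-04
  1.15254589e+00  1.33402946e+00] [-0.05548328 -0.55966762  0.35363688]
button_top [([240, 189], 0.81, [0.4905, -0.1954])]
catch_spot [([307, 182], 0.94, [0.4666, -0.2624]), ([307, 226], 0.32, [0.4172, -0.2461])]
mouth [([308, 225], 0.94, [0.4175, -0.247])]
pusher_face [([310, 49], 0.8, [0.5903, -0.3026])]
catch_bar [([308, 142], 0.84, [0.5094, -0.2769])]
dispenser []
tin [([306, 102], 0.73, [0.5472, -0.2866]), ([110, 255], 0.63, [0.461, -0.0102])]
shaker [([151, 126], 0.69, [0.5798, -0.1213])]
second_tin [([437, 107], 0.6, [0.4951, -0.4178])]
```

View pics/w1.png

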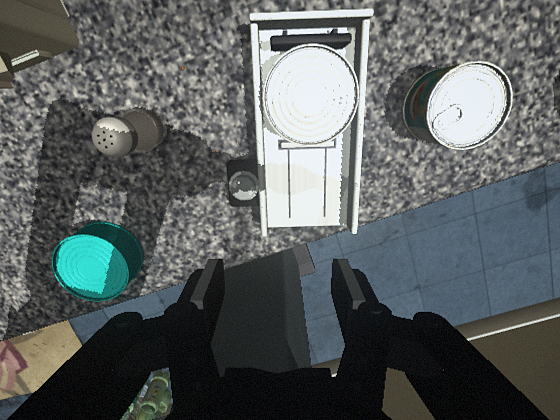

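```bash
python3 - <<'E'
from h import *
from scipy.optimize import least_squares
s=manip.get_state(); k=cam('wrist',s); im=cv2.imread('pics/w1.png')
M=np.array([[-.055,.069,.04],[-.055,0,.014],[-.11,0,.014],[-.014,0,.019]]); W=[(240,189),(307,182),(308,225),(308,142)]
P=lambda q,m:np.array([q[0]+m[0]*np.cos(q[2])-m[1]*np.sin(q[2]),q[1]+m[0]*np.sin(q[2])+m[1]*np.cos(q[2]),m[2]])
r=least_squares(lambda q:np.ravel([proj(k,P(q,m))-w for m,w in zip(M,W)]),[.519,-.281,-.34]); print(r.x,np.degrees(r.x[2]),r.fun.round(1))
q=r.x; crop=cv2.resize(im[0:270,190:430],None,fx=2.2,fy=2.2)
# overlay: wall top edges, floor edges at mouth, button
pts=[(-.11,.046,.041),(.1,.046,.041),(-.11,-.046,.041),(.1,-.046,.041),(-.055,.069,.04),(-.055,0,.014),(-.11,0,.014),(-.014,0,.019),(-.11,.052,.041),(-.11,-.052,.041)]
for m in pts:
    p=proj(k,P(q,m)); cv2.drawMarker(crop,tuple(int(v) for v in ((p-[190,0]+.5)*2.2)),(0,0,255),cv2.MARKER_CROSS,14,1)
cv2.imwrite('pics/w1c.png',crop)
print(P(q,(-.055,.0345,.07)),plan(P(q,(-.055,.0345,.07)),[-np.sin(q[2]),np.cos(q[2])]))
E
```

```text
[ 0.52270338 -0.27773192 -0.30177877] -17.29065005644676 [ 1.9 -0.2 -0.2 -2.  -0.8  1.  -1.1  1.1]
[ 0.48044293 -0.22844395  0.07      ] (array([  1. ,  -1.8, 130.3]), [[0.0001, 0.0002, 3.1019], [-0.0001, 0.0, -0.0397]])
```

View pics/w1c.png

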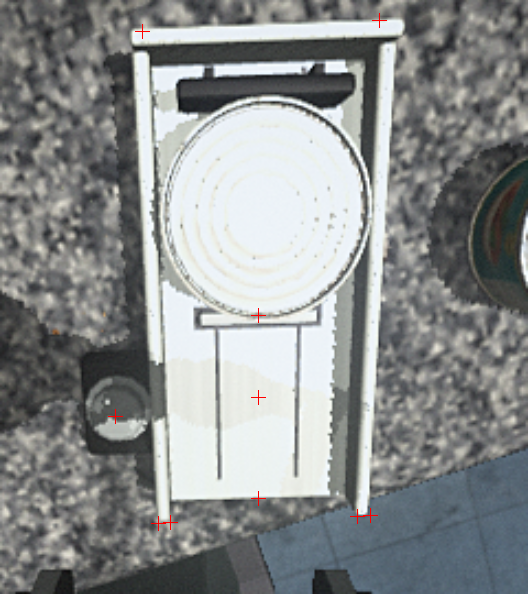

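The crop shows the silver tin at (265,210) in the channel behind the catch bar (260,318), with the button at (117,410). The model markers fit the wall ends at the mouth, and the yaw is about -18°. I'll descend to just above the button.

Emit:
{"api": "apply_moves", "payload": {"series": [{"slide": [1,-2,40],"delta_rot": [0,0,-0.028],"gripper": 56},{"slide": [1,-2,80],"delta_rot": [0,0,-0.028],"gripper": 56},{"slide": [1,-2,120],"delta_rot": [0,0,-0.028],"gripper": 56},{"slide": [1,-2,150],"delta_rot": [0,0,-0.028],"gripper": 56},{"slide": [1,-2,150],"delta_rot": [0,0,-0.028],"gripper": 56},{"slide": [1,-2,150],"delta_rot": [0,0,-0.028],"gripper": 56},{"slide": [1,-2,150],"delta_rot": [0,0,-0.028],"gripper": 56}]}}

```text
clock: 3.6
tool_pos: [0.4818, -0.229, 0.0519]
orientation: [3.102, -0.49, 0.004]
ft_force: [0.3, -0.5, -0.7]
opening: 0.056
gripper_force: 0.0
```

```bash
python3 - <<'E'
from h import *
s=manip.get_state(); im=manip.snapshot('wrist'); k=cam('wrist',s)
print(s['clock'],s['tool_pos'],R.from_rotvec(s['orientation']).as_matrix().round(3)[:,0],s['opening'],s['ft_force'])
for t,z in(('button_top',.04),('catch_spot',.014),('mouth',.014),('catch_bar',.019)):
    print(t,[(np.round(d['location']).astype(int).tolist(),round(d['p'],2),np.round(ray(k,d['location'],z),4)[:2].tolist()) for d in manip.pinpoint(t,'wrist')[:3]])
save('w2.png',im)
E
```

```text
3.6 [ 0.48184898 -0.22898869  0.05194015] [ 0.951 -0.308  0.003] 0.0559562163950113 [ 0.32290673 -0.45011649 -0.71475533]
button_top [([217, 261], 0.65, [0.4915, -0.1963])]
catch_spot [([335, 244], 0.57, [0.4671, -0.264])]
mouth [([326, 310], 0.76, [0.4195, -0.2453])]
catch_bar []
```

View pics/w2.png

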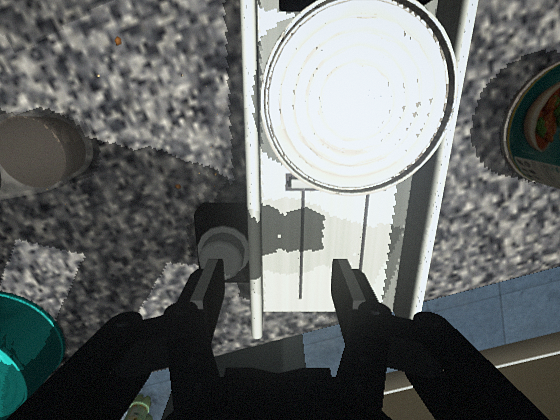

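```bash
python3 - <<'E'
from h import *
im=cv2.imread('pics/w2.png'); k=cam('wrist',manip.get_state()); s=manip.get_state(); A=R.from_rotvec(s['orientation'])
c=cv2.resize(im[190:330,170:290],None,fx=4,fy=4,interpolation=cv2.INTER_CUBIC); c=cv2.convertScaleAbs(c,alpha=2)
for cx,col in((0,(0,0,255)),(.007,(0,255,0))):
    ctr=s['tool_pos']+A.apply([cx,-.034,0]); ctr[2]=.04
    pts=[(proj(k,ctr+.013*np.array([np.cos(a),np.sin(a),0]))-[170,190]+.5)*4 for a in np.linspace(0,6.28,40)]
    cv2.polylines(c,[np.int32(pts)],True,col,1)
cv2.imwrite('pics/w2c.png',c)
E
```

```text
(no output)
```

View pics/w2c.png

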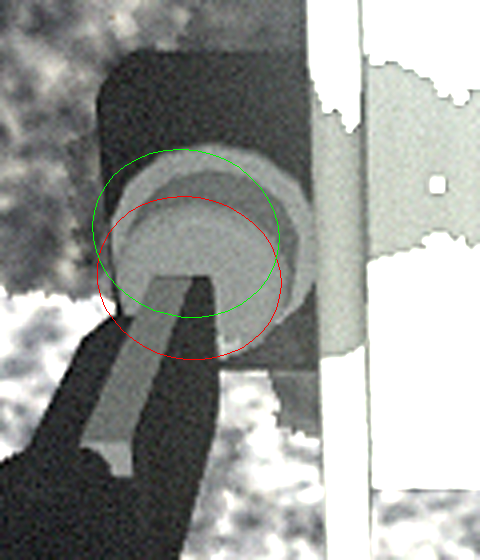

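The enlarged crop puts the button top within about 3 mm of the finger tip, with the other finger over the channel. I'll press it now.

Emit:
{"api": "apply_moves", "payload": {"series": [{"slide": [0,2,5],"delta_rot": [0,0,0],"gripper": 56},{"slide": [0,2,10],"delta_rot": [0,0,0],"gripper": 56},{"slide": [0,2,13],"delta_rot": [0,0,0],"gripper": 56},{"slide": [0,2,16],"delta_rot": [0,0,0],"gripper": 56},{"slide": [0,2,18],"delta_rot": [0,0,0],"gripper": 56},{"slide": [0,2,19],"delta_rot": [0,0,0],"gripper": 56},{"slide": [0,2,20],"delta_rot": [0,0,0],"gripper": 56},{"slide": [0,2,20],"delta_rot": [0,0,0],"gripper": 56}]}}

```text
clock: 4.65
tool_pos: [0.4795, -0.2299, 0.0302]
orientation: [-3.103, 0.49, 0.001]
ft_force: [-3.4, 1.0, 3.4]
opening: 0.0561
gripper_force: 3.4
```

Emit:
{"api": "apply_moves", "payload": {"series": [{"slide": [0,0,1],"delta_rot": [0,0,0],"gripper": 56},{"slide": [0,0,2],"delta_rot": [0,0,0],"gripper": 56},{"slide": [0,0,2],"delta_rot": [0,0,0],"gripper": 56},{"slide": [0,0,2],"delta_rot": [0,0,0],"gripper": 56}]}}

```text
clock: 5.05
tool_pos: [0.4795, -0.2298, 0.0283]
orientation: [-3.103, 0.49, 0.001]
ft_force: [-2.3, 0.9, 5.2]
opening: 0.0559
gripper_force: 3.9
```

Emit:
{"api": "apply_moves", "payload": {"series": [{"slide": [0,0,1],"delta_rot": [0,0,0],"gripper": 56},{"slide": [0,0,2],"delta_rot": [0,0,0],"gripper": 56},{"slide": [0,0,2],"delta_rot": [0,0,0],"gripper": 56},{"slide": [0,0,2],"delta_rot": [0,0,0],"gripper": 56}]}}

```text
clock: 5.45
tool_pos: [0.4795, -0.2298, 0.0266]
orientation: [-3.103, 0.49, 0.001]
ft_force: [-3.5, 0.7, 7.8]
opening: 0.0557
gripper_force: 6.2
```

Emit:
{"api": "apply_moves", "payload": {"series": [{"slide": [0,0,1],"delta_rot": [0,0,0],"gripper": 56},{"slide": [0,0,2],"delta_rot": [0,0,0],"gripper": 56},{"slide": [0,0,2],"delta_rot": [0,0,0],"gripper": 56},{"slide": [0,0,2],"delta_rot": [0,0,0],"gripper": 56}]}}

```text
clock: 5.85
tool_pos: [0.4796, -0.2297, 0.026]
orientation: [-3.103, 0.49, 0.0]
ft_force: [-7.5, 3.3, 23.2]
opening: 0.0558
gripper_force: 14.5
```

```bash
python3 - <<'E'
from h import *
s=manip.get_state(); im=manip.snapshot('wrist'); save('w3.png',im); k=cam('wrist',s)
print({a:np.round(s[a],4) for a in('clock','tool_pos','ft_force','torque','opening','gripper_force')})
for t,z in(('mouth',.014),('tin',.014),('button_top',.031)):
    print(t,[(np.round(d['location']).astype(int).tolist(),round(d['p'],2),np.round(ray(k,d['location'],z),4)[:2].tolist()) for d in manip.pinpoint(t,'wrist')[:2]])
E
```

```text
{'clock': np.float64(5.85), 'tool_pos': array([ 0.4796, -0.2297,  0.026 ]), 'ft_force': array([-7.451 ,  3.2918, 23.2372]), 'torque': array([ 1.2351,  0.8883, -0.0444]), 'opening': np.float64(0.0558), 'gripper_force': np.float64(14.5405)}
mouth [([332, 338], 0.77, [0.4159, -0.2454])]
tin [([347, 165], 0.74, [0.5199, -0.2803])]
button_top [([210, 272], 0.58, [0.492, -0.1976])]
```

View pics/w3.png

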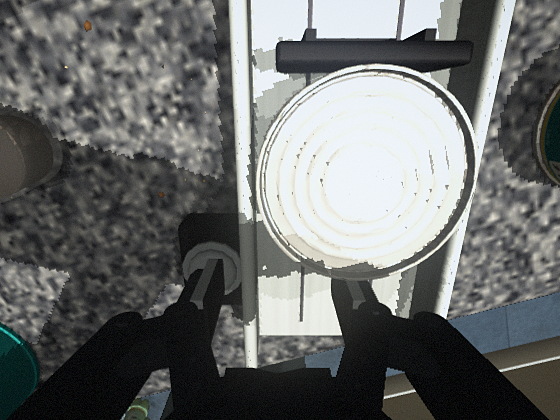

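The picture shows the tin at (365,170) resting against the right finger at (350,280), well inside the mouth edge at about row 335. The left finger is on the button, and the jump to 23 N shows the button is at its stop.

```bash
python3 -c "
from bench import manip
print(manip.job_done())"
```

```text
the job is handed in; nothing more can be done
None
```

I handed the job in at about 6 s of the 32 s allowed: one finger is holding the button down at its stop at about 23 N, and the tin is resting against the other finger inside the channel; the arm was never near the shaker, second tin or mug.

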